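# Tip the keypad unit onto its back and press its start key

## Task

The black keypad unit is standing on its narrow side on the blue mat: push it over backwards so that it lies flat on its back on the mat with the keypad facing up. Once it lies still, press its round green start key fully down and let go. Only push: never lift the unit, do not press the green key before the unit is lying down, and leave the screw jar, the nut cup and the mouse where they are.

Things in the scene. Friction and masses are not known exactly. Their poses are not given: they have to be found in the camera images.
- unit: Black keypad unit, a loose box 45 mm (own x) by 150 mm (own y) by 100 mm high (own z) as it stands at the start, 0.3 to 0.55 kg. Origin: centre of the side it first stands on. Own +x points out of the keypad face (white keys, display, green key), at first away from the robot, turned up to 52 degrees either way. Pushed near the top of that face it tips past balance at 24 degrees and falls on its back.
- unit_center (a point): Centre of the keypad unit's box (50 mm above its origin along own z).
- unit_heel (a point): Middle of the unit's lower back edge (22.5 mm from its origin along own -x), about which it tips; it stays down on the mat when the unit is pushed over. When the unit lies on its back, own +x points up and the keypad face is 45 mm above the mat.
- key_top (a point): Centre of the outer face of the round green start key, 26 mm in diameter, which stands 8 mm out of the keypad face. On the unit it lies 45 mm to own +y and 32 mm up own z from the origin, so it is in the lower half of the face while the unit stands and about 56 mm above the bench once it lies on its back.
- start_key (a joint): Travel of the green start key into the unit: 0 out, 0.005 m fully in; a spring returns it, 4 N fully in.
- mat: Blue work mat, 300 x 300 mm and 3 mm thick, fixed to the bench. Origin at the centre of its underside, own x and y along its edges.
- screw_jar: Whitish see-through jar with a yellow cap, 54 mm in diameter, 70 mm high, loose, beside the mat; leave alone. Origin at the centre of its underside.
- nut_cup: Small steel cup, 64 mm in diameter, 50 mm high, loose, beside the mat; leave alone. Origin at the centre of its underside.
- mouse: Grey computer mouse, 100 x 58 mm, 37 mm high at its wheel, loose, beside the mat; leave alone. Origin at the centre of its underside.
Mind the look-alikes: they are no part of the job. Of the things like the unit, leave any that is orange, purple or yellow; of the rest the smaller one is meant.

How it is judged:
By the outcome, as a careful person would: the job done as asked, in the order asked, and still so for the second after the job is handed in, with the robot touching nothing.
It also fails if it takes over 38 s, if anything falls off the work surface, if the arm or the gripper's body presses on something with over 40 N, if the wrist force passes 120 N, or if a joint passes its speed limit or range.

## Robot

A 6-joint arm with a two-finger parallel gripper is mounted at the origin on the work surface. World frame = base frame: x ahead of the robot, y to its left, z up, the work surface at z = 0. Lengths are in m, angles in degrees, forces in N, time in s.
With the tool pointing down it reaches from about 0.325 to 0.85 m from the base axis. Payload 15.5 kg.
Tool frame: the origin (TCP) lies midway between the tips of the shut fingers; the grasp point (between the pads) lies 19 mm behind it; z points along the fingers, y is the line along which they close (so a half turn about z gives the same grasp; the last joint's range is limited). The gripper opens to 91 mm and grips with 3 to 60 N. Pads are 32 mm wide; open, the fingers measure 118 mm over their backs; the gripper's body (76 mm by 178 mm) begins 60 mm behind the grasp point.
Start: joints at [-69.185, 28.281, 77.091, -0, 74.628, -5.472], TCP at [0.277, -0.56, 0.214] pointing down, gripper open.
Joint ranges: [-166.48, 166.48], [-47.26, 123.95], [12.59, 153.08], [-70.14, 250.14], [6.76, 159.57], [-176.63, 176.63]. Speed limits (degrees/s): [108.29, 108.29, 147.25, 172.46, 172.46, 172.46].

## Interface

Orientations are given as a 3x3 rotation matrix whose columns are the frame's x, y, z axes.
In Python, from bench import ctrl gives the robot as it stands. The module is installed in compiled form; this text tells all that it offers. Calls block until the motion is done:
- ctrl.goto(position, orientation): joint-space move of the TCP to a pose.
- ctrl.move_l(position, vel=0.15, ori=None, contact_N=None): straight line of the TCP; ori=None keeps the orientation; vel is the mean speed in m/s. With contact_N (N) it stops when the force on the tool has changed by that much, and returns True; else False.
- ctrl.movej(angles): joint-space move.
- ctrl.command_gripper(opening): opening from 0.0 (shut) to 1.0 (fully open); the grip force is fixed at half the most; returns when the fingers have stopped.
- ctrl.sleep(seconds).
- ctrl.ik(position, orientation): joint angles nearest the present ones, or None.
- ctrl.read_camera(name): name is "scene" or "top" or "wrist"; returns the picture (384x512x3 uint8, blue, green, red); there is no depth.
- ctrl.camera_params(name): a dict with "fx", "fy", "cx", "cy" (pixels), "D" ([k1, k2, p1, p2, k3] as OpenCV has them; the pictures are not rectified), "pose" (4x4, takes a point from camera to world coordinates); the wrist camera has in their place "T_tool_cam" (4x4, takes a point from camera to tool coordinates, whose origin is the TCP and whose axes are the flange's). Camera axes: x right, y up, looking along -z (the intrinsics and any distortion apply to the point x, -y, -z); pixel columns grow to the right and rows downward; lengths in m; the calibration is good to about 2 mm. A picture is of the moment at which its call begins: read the wrist's pose just before it. camera_params takes no time and is no camera call.
A pose or a line that the arm cannot do raises ctrl.MotionError and nothing moves.
- ctrl.sign_off(): hands the job in; it is judged then, once.
Readings, each from a call of its own:
- ctrl.current_t(): time.
- ctrl.current_q(): joint angles.
- ctrl.current_dq(): joint speeds.
- ctrl.current_effort(): joint torques, N m.
- ctrl.current_tool_pos(): TCP position.
- ctrl.current_eef_rot(): TCP orientation.
- ctrl.current_contact_force(): force on the tool from outside, world axes, zero at the start.
- ctrl.current_wrist_torque(): the same for the moment, N m.
- ctrl.current_grip_width(): opening from 0.0 (shut) to 1.0 (fully open).
- ctrl.current_grasp_force(): force on a finger pad.
Only numpy, scipy, OpenCV 4.12 (cv2) and the standard library are available. Lean on these libraries where they do the work, as an engineer would, in place of code of your own. Each camera call takes 0.05 s, during which the arm holds its last target. There are 200 camera calls.

## Working session

There is one attempt and no reset: what is moved stays moved. The work goes in short steps, each a Python script; the robot and the scene stay as the last script left them, time stands still between calls to the robot, and variables do not carry over. Pictures are saved under pics/ and viewed, at most 10 in all, crops included, and the job is handed in when it is done.

```bash
mkdir -p pics; cat > h.py <<'E'
import numpy as np, cv2
from bench import ctrl
def cam(n):
    p=ctrl.camera_params(n); K=np.array([[p['fx'],0,p['cx']],[0,p['fy'],p['cy']],[0,0,1.]]); D=np.array(p['D'],float)
    if 'pose' in p: T=np.array(p['pose'])
    else:
        T=np.eye(4);T[:3,:3]=ctrl.current_eef_rot();T[:3,3]=ctrl.current_tool_pos();T=T@np.array(p['T_tool_cam'])
    return K,D,T
def ray(c,px):
    K,D,T=c; u=cv2.undistortPoints(np.array(px,float).reshape(-1,1,2),K,D).reshape(-1,2)
    d=np.c_[u[:,0],-u[:,1],-np.ones(len(u))]@T[:3,:3].T
    return T[:3,3],d
def plane(c,px,z):
    o,d=ray(c,px); return o+d*((z-o[2])/d[:,2])[:,None]
def proj(c,P):
    K,D,T=c; q=(np.atleast_2d(P)-T[:3,3])@T[:3,:3]; q=q*[1,-1,-1]
    return cv2.projectPoints(q,np.zeros(3),np.zeros(3),K,D)[0].reshape(-1,2)
def snap(n,f):
    im=np.ascontiguousarray(ctrl.read_camera(n)); cv2.imwrite('pics/'+f,im); return im
E
python3 - <<'E'
from h import *
a=snap('scene','s0.png');b=snap('top','t0.png')
for n in('scene','top'):print(cam(n)[2].round(3).tolist())
E
```

```text
[[0.567, -0.694, 0.444, 1.042], [0.823, 0.487, -0.291, -0.29], [-0.014, 0.531, 0.848, 1.065], [0.0, 0.0, 0.0, 1.0]]
[[0.064, 0.977, -0.204, 0.253], [-0.998, 0.063, -0.01, 0.036], [0.004, 0.204, 0.979, 1.416], [0.0, 0.0, 0.0, 1.0]]
```

View pics/s0.png

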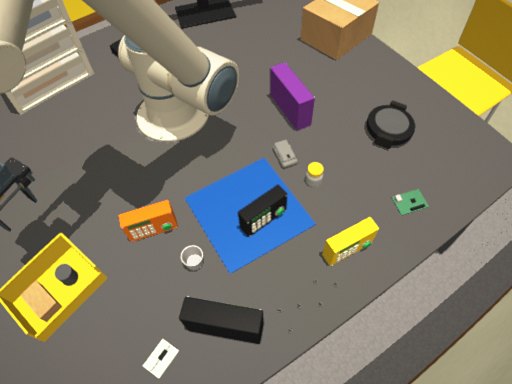

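View pics/t0.png

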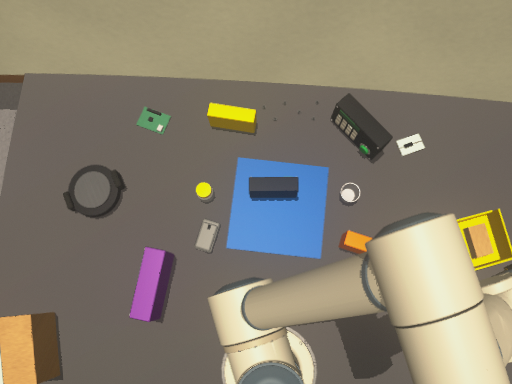

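The candidates are black on the mat (scene 263,211; top 273,187), larger black (scene 222,318), orange (148,221), yellow (350,242) and purple (291,96). The smaller black one on the blue mat fits the description. I'll confirm it in a crop and measure.

```bash
python3 - <<'E'
from h import *
s=cv2.imread('pics/s0.png');t=cv2.imread('pics/t0.png')
cs,ct=cam('scene'),cam('top')
A=cv2.resize(s[175:250,220:310],None,fx=4.4,fy=4.4,interpolation=2);B=cv2.resize(t[165:210,235:310],None,fx=5,fy=5,interpolation=2)
H=max(A.shape[0],B.shape[0]);f=lambda i:cv2.copyMakeBorder(i,0,H-i.shape[0],0,0,0)
cv2.imwrite('pics/c0.png',np.hstack([f(A),f(B)]))
def blob(im,m,box):
    k=np.zeros(im.shape[:2],np.uint8);x0,y0,x1,y1=box;k[y0:y1,x0:x1]=m[y0:y1,x0:x1]*255
    c=max(cv2.findContours(k,0,2)[0],key=cv2.contourArea);return c
hs=cv2.cvtColor(s,40);g=blob(s,(hs[...,0]>40)&(hs[...,0]<85)&(hs[...,1]>120)&(hs[...,2]>60),(270,195,292,225))
(x,y),_=cv2.minEnclosingCircle(g);print('key px',x,y,cv2.contourArea(g),plane(cs,[(x,y)],.035))
ht=cv2.cvtColor(t,40);u=blob(t,~((ht[...,0]>100)&(ht[...,0]<125)&(ht[...,1]>150)&(ht[...,2]>100)),(242,170,312,215))
r=cv2.minAreaRect(u);print(r);bp=cv2.boxPoints(r);print(bp.round(1).tolist());P=plane(ct,bp,.103);print(P.round(3).tolist())
print('mat',plane(ct,[(239,158),(329,166),(322,257),(228,248)],.003).round(3).tolist())
print('jar',plane(ct,[(204,190)],.07),'cup',plane(ct,[(350,193)],.05),'mouse',plane(ct,[(207,235)],.03))
E
```

```text
key px 281.0 212.0 24.0 [[0.58567339 0.06933447 0.035     ]]
((270.0, 194.5), (39.0, 56.0), 90.0)
[[242.0, 175.0], [298.0, 175.0], [298.0, 214.0], [242.0, 214.0]]
[[0.582, 0.12, 0.103], [0.593, -0.05, 0.103], [0.474, -0.056, 0.103], [0.463, 0.111, 0.103]]
mat [[0.664, 0.14, 0.003], [0.657, -0.157, 0.003], [0.358, -0.145, 0.003], [0.368, 0.153, 0.003]]
jar [[0.53557939 0.2353663  0.07      ]] cup [[ 0.55978591 -0.21980568  0.05      ]] mouse [[0.40146106 0.2190208  0.03      ]]
```

View pics/c0.png

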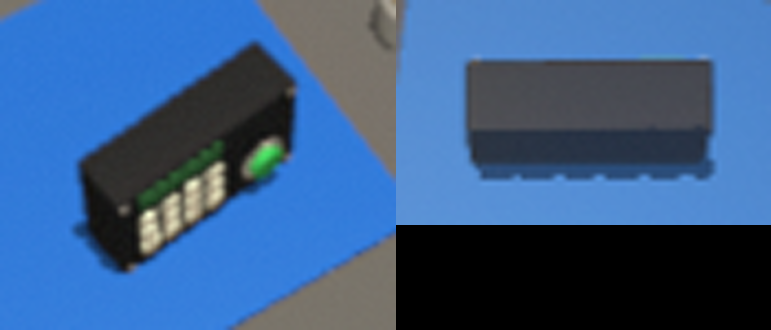

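The crop confirms it: small black unit with white keys, display and a green key at the lower right of the face turned away from the robot. In the top view its upper side has corners at about (249,177), (298,177), (298,191) and (249,191).

```bash
python3 - <<'E'
from h import *
ct=cam('top');cs=cam('scene')
P=plane(ct,[(249,176.8),(298,176.8),(298,190.8),(249.2,190.8)],.103);print(P.round(4).tolist())
print('sides',[np.linalg.norm(P[i]-P[(i+1)%4]).round(4) for i in range(4)])
S=plane(cs,[(220+x/4.4,175+y/4.4) for x,y in[(293,88),(255,42),(80,160),(124,212)]],.103);print('scene',S.round(4).tolist())
print('sides',[np.linalg.norm(S[i]-S[(i+1)%4]).round(4) for i in range(4)])
for Q in(P,S):
  c=Q.mean(0);d=(P[0]-P[1]+P[3]-P[2]) if Q is P else (Q[0]-Q[3]+Q[1]-Q[2]);a=np.arctan2(-d[0],d[1]);X=np.array([np.cos(a),np.sin(a),0]);Y=np.array([-X[1],X[0],0])
  print(c,np.degrees(a),'key pred',c+X*.0305+Y*.045-[0,0,.068])
print(ctrl.current_eef_rot())
E
```

```text
[[0.5782, 0.0979, 0.103], [0.5878, -0.0502, 0.103], [0.5445, -0.0523, 0.103], [0.535, 0.0943, 0.103]]
sides [np.float64(0.1484), np.float64(0.0434), np.float64(0.1468), np.float64(0.0434)]
scene [[0.5796, 0.0917, 0.103], [0.536, 0.0923, 0.103], [0.5451, -0.0518, 0.103], [0.5926, -0.0493, 0.103]]
sides [np.float64(0.0436), np.float64(0.1444), np.float64(0.0475), np.float64(0.1416)]
[0.56136747 0.02242736 0.103     ] 3.7139643928206745 key pred [0.58888852 0.0693085  0.035     ]
[0.56332777 0.02070833 0.103     ] 4.450026343278004 key pred [0.5902443  0.06793915 0.035     ]
[[ 8.96598067e-01  4.42845065e-01 -3.93741985e-04]
 [ 4.42845232e-01 -8.96597528e-01  9.87017701e-04]
 [ 8.40678278e-05 -1.05932492e-03 -9.99999435e-01]]
```

```bash
python3 - <<'E'
from h import *
a=np.radians(4.0);X=np.array([np.cos(a),np.sin(a),0]);Y=np.array([-X[1],X[0],0]);R=np.c_[X,-Y,[0,0,-1]]
c=np.array([.562,.0215,0])
ctrl.command_gripper(0.)
p=c+X*.072
ctrl.goto(p+[0,0,.2],R); ctrl.move_l(p+[0,0,.085],.15)
print(ctrl.current_t(),ctrl.current_tool_pos())
hit=ctrl.move_l(c+X*.03+[0,0,.085],.05,contact_N=1.0); q=ctrl.current_tool_pos();print(hit,(q-c)@X)
for k in range(3):
    ctrl.move_l(q-X*.017*(k+1),.05);print(ctrl.current_contact_force().round(2))
ctrl.sleep(.6)
ctrl.move_l(ctrl.current_tool_pos()+[0,0,.12],.2)
print(ctrl.current_t())
snap('scene','s1.png');snap('top','t1.png')
s=cv2.imread('pics/s1.png')[150:290,180:330];t=cv2.imread('pics/t1.png')[140:280,215:365]
cv2.imwrite('pics/c1.png',np.hstack([cv2.resize(s,None,fx=2.6,fy=2.6),cv2.resize(t,None,fx=2.6,fy=2.6)]))
E
```

```text
4.825 [0.63437473 0.02642444 0.08582416]
True 0.03593798565093044
[ 0.41  0.83 -0.29]
[ 0.68 -0.21 -0.21]
[-0.13 -0.94 -0.57]
8.3417
```

View pics/c1.png

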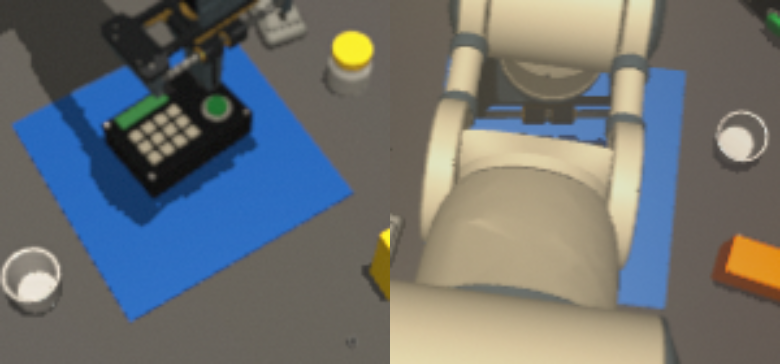

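The unit lies on its back with the keypad up, and the key is at about scene (263,191). I'll locate the key with the scene and wrist cameras.

```bash
python3 - <<'E'
from h import *
a=np.radians(4.0);X=np.array([np.cos(a),np.sin(a),0]);Y=np.array([-X[1],X[0],0]);R=np.c_[X,-Y,[0,0,-1]]
def green(im,c,exp):
    h=cv2.cvtColor(im,40);m=((h[...,0]>40)&(h[...,0]<85)&(h[...,1]>110)&(h[...,2]>50)).astype(np.uint8)
    n,l,st,ce=cv2.connectedComponentsWithStats(m)
    for i in range(1,n):
        if st[i,4]>12:
            P=plane(c,[ce[i]],.056)[0]
            if np.linalg.norm(P[:2]-exp[:2])<.08: print(st[i],ce[i].round(1),P.round(4))
k=np.array([.505,.063,.056])
cs=cam('scene');green(cv2.imread('pics/s1.png'),cs,k)
ctrl.move_l(np.array([.565,.063,.22]),.2,ori=R); ctrl.sleep(.2)
c=cam('wrist');im=snap('wrist','w1.png');print('pred',proj(c,k));green(im,c,k)
print(ctrl.current_t(),ctrl.current_tool_pos())
E
```

```text
[260 187   7   7  41] [263.  190.2] [0.502  0.0616 0.056 ]
pred [[250.16194519 221.33688411]]
[248 212   8  20  48] [252.8 219.9] [0.5072 0.0598 0.056 ]
9.0833 [0.56464418 0.06246018 0.21964008]
```

View pics/w1.png

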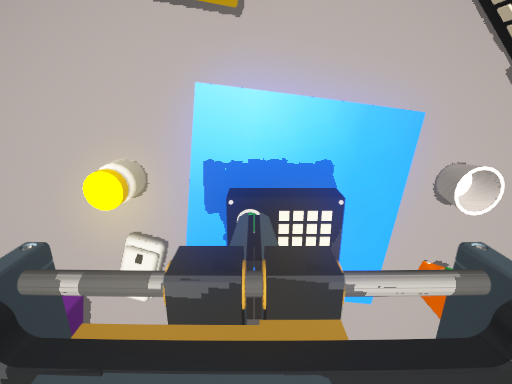

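The wrist view shows the unit lying flat, with the key at about (252,217) partly hidden behind a finger. The scene measurement (0.502, 0.062) agrees with the pose predicted from the heel (0.505, 0.063), so I'll press there.

```bash
python3 - <<'E'
from h import *
k=np.array([.5035,.0618,0])
ctrl.move_l(k+[0,0,.2],.2);ctrl.move_l(k+[0,0,.075],.15)
p0=ctrl.current_tool_pos();f0=ctrl.current_contact_force()
print(p0.round(4),f0.round(2))
d=np.array([k[0],k[1],0])
for z,n in((.05,1.5),(.044,9.)):
    h=ctrl.move_l(d+[0,0,z],.02,contact_N=n);print(h,ctrl.current_tool_pos().round(4),(ctrl.current_contact_force()-f0).round(2))
ctrl.sleep(.3);print(ctrl.current_tool_pos().round(4),(ctrl.current_contact_force()-f0).round(2))
E
```

```text
[0.5042 0.0618 0.0756] [ 0.94  0.25 -0.25]
True [0.5034 0.0618 0.0531] [ 0.54 -0.39  1.82]
True [0.5035 0.0618 0.0512] [-3.22 -0.72 13.53]
[0.5035 0.0618 0.0512] [-5.28 -1.65 16.45]
```

The tip stopped at z 0.0512 with 16 N. That matches the fully-in height of 0.051 and is well above the 4 N spring. I'll let go and check.

```bash
python3 - <<'E'
from h import *
p=ctrl.current_tool_pos()
ctrl.move_l(p+[0,0,.03],.05);ctrl.move_l(p+[0,0,.16],.2);ctrl.move_l(np.array([.42,-.22,.24]),.25);ctrl.sleep(.3)
s=snap('scene','s2.png');print(ctrl.current_t())
cv2.imwrite('pics/c2.png',cv2.resize(s[130:290,160:350],None,fx=3,fy=3))
E
```

```text
15.35
```

View pics/c2.png

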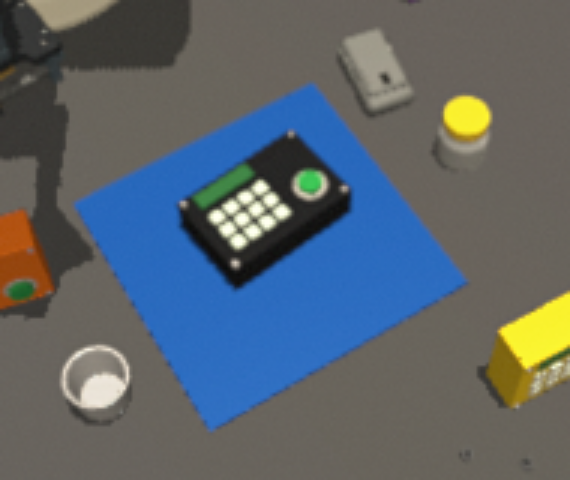

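The unit lies flat on the mat (key at crop 310,182) and the jar, cup and mouse are where they were.

```bash
python3 -c "
from bench import ctrl
print(ctrl.sign_off())"
```

```text
the job is handed in; nothing more can be done
None
```

I pushed the keypad unit over onto its back, pressed the green key fully in and released it, touched nothing else, and handed the job in about 15 s into the run; no verdict came back.

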